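# Open the key-released dial lock of the controlled-drugs box and hold up its shackle

### The arm

A 6-joint arm with a two-finger parallel gripper is mounted at the origin on a cart in front of the work surface, level with it; the furniture and walls round the work are solid. World frame = base frame: x ahead of the robot, y to its left, z up, the work surface at z = 0. Lengths are in m, angles in degrees, forces in N, time in s.
With the tool pointing down it reaches from about 0.4 to 0.825 m from the base axis. Payload 7 kg.
Tool frame: the origin (TCP) lies midway between the tips of the shut fingers; the grasp point (between the pads) lies r.hold_point_z behind it (r.hold_point_z is the distance from the TCP to the grasp point, in m); z points along the fingers, x is the direction in which the jaws open and shut, and the axes are right-handed (so a half turn about z gives the same grasp; the last joint's range is limited). The gripper opens to 88 mm and grips with 3 to 60 N. Pads are 19 mm wide; open, the fingers measure 130 mm over their backs; the gripper's body (78 mm by 193 mm) begins 47 mm behind the grasp point.
Start: joints at [-56.603, 20.546, 0.682, 0, -70.136, -16.507], TCP at [0.196, -0.646, 0.227] pointing down, gripper open.
Joint ranges: [-176.03, 176.03], [-82.01, 121.73], [-58.28, 71.71], [-173.87, 95.51], [-174.79, -0.11], [-173.66, 173.66]. Speed limits (degrees/s): [136.94, 136.94, 172.46, 180, 180, 180].

### API

Orientations are given as [roll, pitch, yaw] about the fixed x, y, z axes, in that order (R = Rz(yaw) Ry(pitch) Rx(roll)).
In Python, from plant import get_state, viewer, close_job, r gives the robot as it stands.
- The arm moves only by the tool apply_moves, never from a script. Its argument "plan" is a list of rows, each a list of 3 entries, a list of its own where there are three numbers: the closure in counts, from 0 (fully open) to 255 (shut), then the shift along the tool's x, y, z in units of 50 mm (1.0 is 50 mm), then the turn about the tool's z in units of 6 degrees (1.0 is 6 degrees). A call has 1 to 12 rows; each row shifts and turns the commanded pose from where the row before left it, along the tool's axes as they then stand; what a row does not reach is not made up. A row lasts 1/8 s, in which the tool goes at most 62.5 mm and 10.7 degrees, less where a joint would pass 70% of its speed; a pose out of reach is approached as far as the arm can. A call is refused whole if a number of a shift passes 1 or a number of a turn 1, either way. A call with a gripper value outside its range is refused whole. The fingers move at their own pace and stop on an object; "squeeze" is the grip in N (left out, the last holds). Time passes only in rows, so rows that do not move let the fingers close. It gives the time, the measured TCP pose, the force and the opening at its end, in the units of the state.
- get_state(): the state, without advancing time (a new reading comes with each control period).
- viewer.capture(name): name is "side" or "top"; returns a dict with "frame" (480x640x3 uint8, blue, green, red), "K" (3x3 intrinsics, pixels), "R" (3x3) and "t" (3): a world point X has camera coordinates R X + t. Camera axes: x right, y down, z forward; pixel columns grow to the right and rows downward; lengths in m; the calibration is good to about 2 mm. A picture is of the moment at which its call begins. There is no depth.
- close_job(): hands the job in, once; it reports no verdict.
The state is a dict: "time_s": time; "joints": joint angles; "qd": joint speeds; "joint_torque": joint torques, N m; "tcp_pos": TCP position; "eef_rot": TCP orientation; "contact_force": force on the tool from outside, world axes, zero at the start; "moment": the same for the moment, N m; "gripper_width": finger opening in m.
Only numpy, scipy, OpenCV 4.12 (cv2) and the standard library are available. Lean on these libraries where they do the work, as an engineer would, in place of code of your own. Each camera call takes 0.05 s, during which the arm holds its last target.

### The job

Unlock the controlled-drugs box: press the loose black key block fully home in the rectangular recess of the lock deck, so that its base sits flush and frees the dial, then turn the dial clockwise, feeling the clicks, until it clicks in with its pointer at the second mark past the long one. Pull the steel shackle straight up out of the hasp and finish while still holding it for the witness to see: upright and still above the lock, its feet at least 10 cm above the deck and touching nothing else. Leave the key block flush, the dial set and the bottle, pill pot and carton undisturbed.

Things in the scene. Friction and masses are not known exactly. Their poses are not given: they have to be found in the camera images.
- drug_box: grey steel controlled-drugs box, fixed, 190 mm (its x) x 280 mm (its y); origin under its centre at bench level; -x side faces the robot at yaw 0. Its front 113 mm is the lock deck, 78 mm above the bench; at box x > 21 mm the lid stands 14 mm higher, its handle 28 mm. On the line x = -38 mm: key recess (y = +85), dial (y = 0), shackle legs (y = -55, -105)
- key_recess (a point): centre of the key recess's mouth, level with the deck; recess 33 mm along box x, 45 mm along box y, 14 mm deep, mouth bevelled 2.5 mm. A steel plunger in it holds an unpressed key block 7 mm proud, yields to about 6 N and stays down. While up, it stops the dial from turning clockwise more than 0.2 rad past the long mark
- key_block: loose black key block, 70 g: base 30 (its x) x 42 (its y) x 14 mm high, its lowest 2 mm set back 2 mm; grip fin on top 10 mm thick (x), 32 mm long (y), top 36 mm above the underside. Origin: centre of the underside, z up. Goes in with its y along box y, either way round; flush when its underside is 64 mm above the bench. Starts left or right of the box
- dial (a joint): rad, growing clockwise from above; 0 = pointer at the long mark (along box +x, to the lid); range -1.25 to 1.65, starts at or before 0. A spring pawl clicks in every 0.4 rad, each with a mark on the deck; 0.12 N m takes it over a click; let go, it settles within 0.04 rad of one. The shackle is free only at 0.8 (within 0.07), the second mark clockwise of the long one
- dial_grip (a point): on the dial's axis, 21 mm above the deck, mid-height of the black bar grip: 12 mm thick, 42 mm long (to 22 mm behind, 20 mm before the axis), from 8 to 29 mm above the deck, on a skirt 49 mm across. It turns with the dial; its x axis points along the pointer, the wedge end with a white line
- shackle: loose steel U-shackle, about 150 g, 12 mm round bar, 88 mm high, legs 50 mm apart along its y; origin midway between the ends (feet) of its legs, z up to the bow. At the start locked: feet 40 mm above the bench, 38 mm below the deck, legs with 1.5 mm play in the holes of the deck and of the hasp (fixed 4 mm steel plate on the deck). 45 mm straight up frees it
- shackle_bow (a point): centre of the shackle's straight top bar (12 mm thick, 30 mm straight, along the shackle's y), 82 mm above the feet; at the start 44 mm above the deck, with 34 mm free under the bar
- shackle_feet (a point): midway between the ends of the shackle's legs, the same point as its origin
- lock_deck (a point): on the deck's surface, midway between the shackle's two leg holes
- bottle: bystander: brown amber medicine bottle, white cap, 44 mm across, 78 mm high, standing on the other side of the box from the key block; origin under its centre
- pot: bystander: white pill pot with blue cap, 42 mm across, 62 mm high, left of the box and farther back; origin under its centre
- carton: bystander: white and red medicine carton, 36 x 100 x 50 mm high, right of the box and farther back; origin under its centre

How it is judged:
By the outcome, as a careful person would: the job done as asked, in the order asked, and still so for the second after the job is handed in, while the arm keeps its last pose, push and grip.
It also fails if it takes over 64 s, if anything falls off the work surface, if the arm or the gripper's body presses on something with over 40 N, if the wrist force passes 120 N, or if a joint passes its speed limit or range.

## Working session

There is one attempt and no reset: what is moved stays moved. The work goes in short steps, Python scripts to look and compute and a tool call to move; the robot and the scene stay as the last step left them, time stands still between calls to the robot, and variables do not carry over. Pictures are saved under pics/ and viewed, and the job is handed in when it is done.

Besides the shell and the picture viewer there is one more tool, called as a command line: name --argument value ..., lists and objects as JSON in quotes. apply_moves: Moves the arm, as the interface text tells. Its arguments: {"type":"object","properties":{"plan":{"type":"array","items":{"type":"array"}},"squeeze":{"type":"number"}},"required":["plan"]}

```bash
mkdir -p pics; ls
python3 - <<'E'
from plant import get_state, viewer, r
import cv2,pickle
print(get_state()); print(r.hold_point_z)
d={}
for n in("side","top"):
    c=viewer.capture(n); d[n]=c; cv2.imwrite(f"pics/{n}0.png",c["frame"]); print(n,c["K"],c["R"],c["t"])
pickle.dump(d,open("cap0.pkl","wb"))
E
```

```text
pics
{'time_s': 0.0, 'joints': array([-5.66022741e+01,  2.05909196e+01,  6.34212972e-01, -1.95901079e-02,
       -7.01352381e+01, -1.65051284e+01]), 'qd': array([-0.03465123,  0.05168582, -0.05189128, -0.01808823, -0.00484119,
       -0.07672594]), 'joint_torque': array([ 1.61805350e-03, -5.82719851e+01,  2.93057960e+01,  6.99688330e+00,
        6.78254830e-03, -1.68765077e-04]), 'tcp_pos': array([ 0.19595392, -0.64542822,  0.2256335 ]), 'eef_rot': array([-1.79991533e+02, -9.33885015e-02,  1.06885919e+02]), 'contact_force': array([0.23514129, 0.52901102, 0.19187891]), 'moment': array([ 0.00236115, -0.03015766, -0.01451737]), 'gripper_width': 0.0875471596908111}
0.0188
side [[600.5480625    0.         328.64697735]
 [  0.         600.5480625  239.67224473]
 [  0.           0.           1.        ]] [[-0.96089629 -0.27681127  0.00733811]
 [-0.18546931  0.62369058 -0.75934919]
 [ 0.2056197  -0.73101681 -0.65064196]] [0.48143665 0.14045281 1.27573855]
top [[471.44200742   0.         314.00150245]
 [  0.         471.44200742 235.17799464]
 [  0.           0.           1.        ]] [[ 4.01206996e-04 -9.99996205e-01 -2.72552180e-03]
 [-9.82634709e-01  1.11482638e-04 -1.85550574e-01]
 [ 1.85550174e-01  2.75263651e-03 -9.82630936e-01]] [0.01498039 0.50562861 1.17800682]
```

View pics/side0.png

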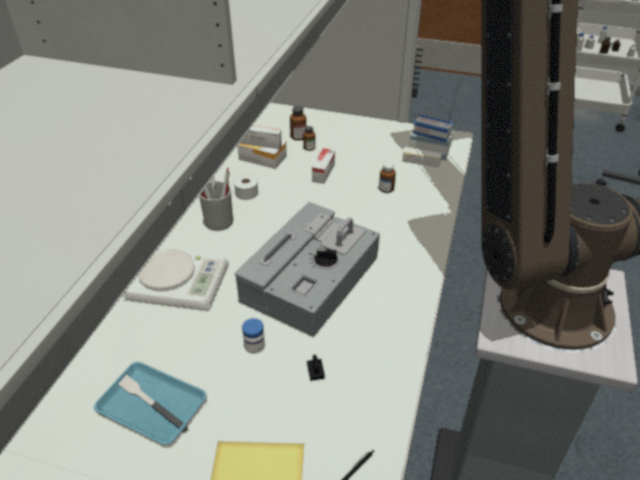

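View pics/top0.png

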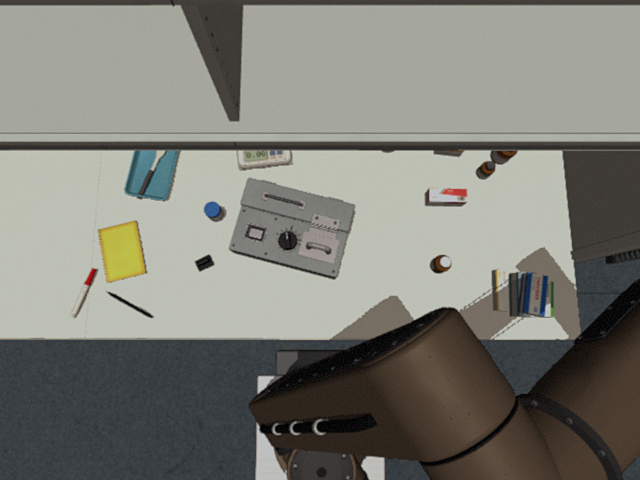

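The side view shows the box at about (310,265), the key block at (316,368) and the pot at (254,333). In the top view the box is at (293,230), the block at (204,263), the dial at (288,240) and the shackle at (319,246). Next I'll look at enlarged crops.

```bash
cat > h.py <<'E'
import numpy as np,cv2,pickle
def ray(c,uv):
    K,R,t=[np.asarray(c[k],float) for k in("K","R","t")]
    d=R.T@np.linalg.inv(K)@np.array([uv[0],uv[1],1.]); o=-R.T@t
    return o,d
def onz(c,uv,z):
    o,d=ray(c,uv); return o+d*(z-o[2])/d[2]
def proj(c,X):
    p=np.asarray(c["R"])@np.asarray(X)+np.asarray(c["t"]); q=np.asarray(c["K"])@p; return q[:2]/q[2]
def tri(c1,u1,c2,u2):
    A=[];b=[]
    for c,u in((c1,u1),(c2,u2)):
        o,d=ray(c,u); d/=np.linalg.norm(d); P=np.eye(3)-np.outer(d,d); A.append(P); b.append(P@o)
    A=np.vstack(A);b=np.hstack(b); X=np.linalg.lstsq(A,b,rcond=None)[0]; return X,np.linalg.norm(A@X-b)
def crop(c,x0,y0,w,h,name,s):
    im=cv2.resize(c["frame"][y0:y0+h,x0:x0+w],None,fx=s,fy=s,interpolation=cv2.INTER_CUBIC); cv2.imwrite(name,im)
E
python3 - <<'E'
import pickle
from h import *
d=pickle.load(open("cap0.pkl","rb"))
crop(d["top"],190,170,180,120,"pics/ct.png",4.4)
crop(d["side"],230,190,160,140,"pics/cs.png",4.2)
crop(d["side"],230,310,110,80,"pics/cs2.png",7)
E
```

```text
(no output)
```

View pics/ct.png

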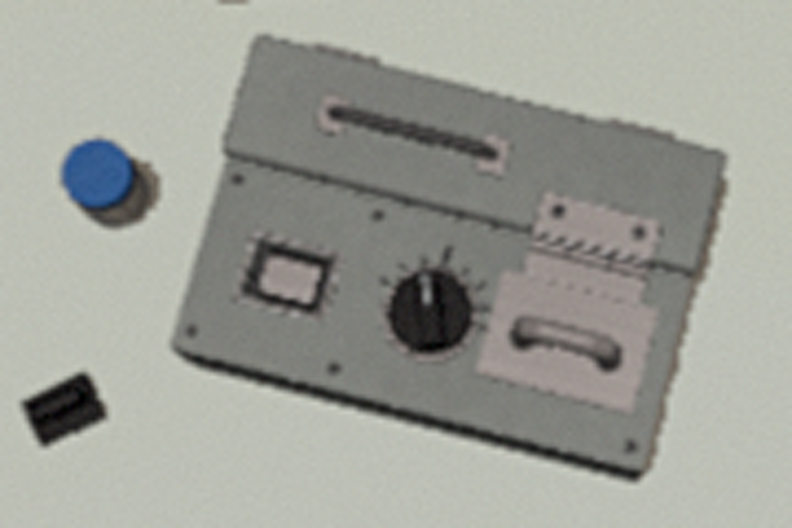

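View pics/cs.png

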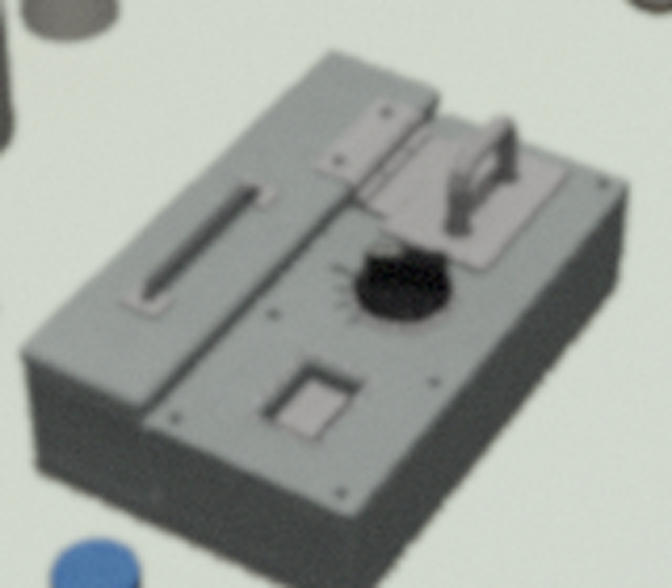

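View pics/cs2.png

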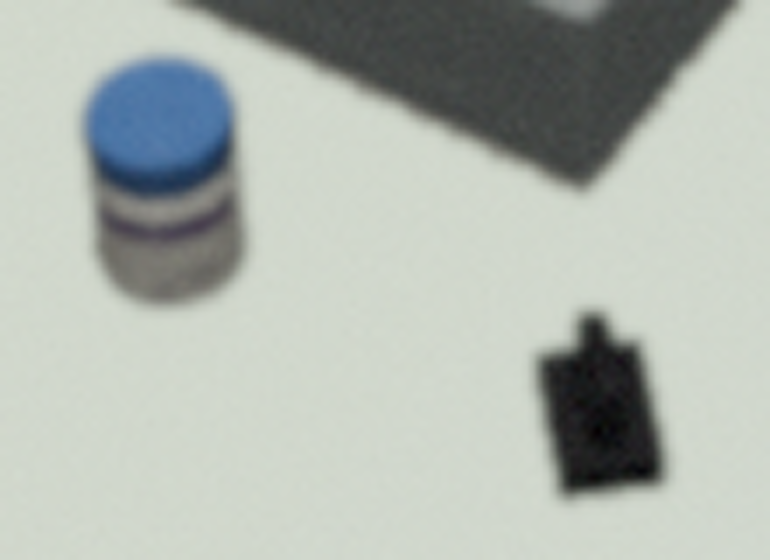

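Run:
```python
import pickle
from h import *
d=pickle.load(open("cap0.pkl","rb"))
T,S=d["top"],d["side"]
P={"FL":((231.6,248.9),(313.3,312.1),.078),"FR":((334.6,277.2),(379.3,234.3),.078)}
for c,nm in((T,"t"),(S,"s")):
    g=cv2.cvtColor(c["frame"],cv2.COLOR_BGR2GRAY)
    for k,i in(("FL",0),("FR",0)):
        p=np.array([[P[k][0 if nm=="t" else 1]]],np.float32)
        q=cv2.cornerSubPix(g,p.copy(),(3,3),(-1,-1),(3,50,.01))[0,0]
        print(nm,k,p[0,0],q,onz(c,q,.078),onz(c,p[0,0],.078))
# blobs
def blobs(c,mask,amin):
    n,l,st,ce=cv2.connectedComponentsWithStats(mask.astype(np.uint8))
    for i in range(1,n):
        if st[i,4]>amin: print("  ",st[i],ce[i].round(2), cv2.minAreaRect(np.argwhere(l==i)[:,::-1].astype(np.float32)))
for c,nm,(x0,y0,x1,y1) in((T,"t",(190,180,370,290)),(S,"s",(235,195,390,390))):
    f=c["frame"].astype(int); m=np.zeros(f.shape[:2],bool); m[y0:y1,x0:x1]=True
    print(nm,"dark"); blobs(c,m&(f.max(2)<50),15)
    print(nm,"blue"); blobs(c,m&(f[...,0]-f[...,2]>60),15)
    print(nm,"plate"); blobs(c,m&(f[...,2]-f[...,1]>3)&(f.max(2)<205)&(f.min(2)>110),25)
for n,uv in(("recess",(190+291/4.4,170+277/4.4)),("dial",(190+430/4.4,170+312/4.4))):
    print(n,onz(T,uv,.078))
print("side recess",onz(S,(230+311/4.2,190+403/4.2),.071))
print("top plunger",onz(T,(190+292/4.4,170+280/4.4),.071))
```

```text
t FL [231.6 248.9] [231.6 248.9] [0.46466546 0.2226347  0.078     ] [0.46466546 0.2226347  0.078     ]
t FR [334.6 277.2] [334.928   278.63968] [ 0.38972891 -0.0371689   0.078     ] [ 0.39331557 -0.03638013  0.078     ]
s FL [313.3 312.1] [313.4159  312.49167] [0.46520136 0.23190307 0.078     ] [0.46571319 0.23099964 0.078     ]
s FR [379.3 234.3] [379.47208 233.59927] [ 0.3943218  -0.03455541  0.078     ] [ 0.39416823 -0.03208403  0.078     ]
t dark
   [251 226  14   5  20] [257.55 227.75] ((257.4307556152344, 227.7538604736328), (13.331280708312988, 1.4032927751541138), 15.255120277404785)
   [279 232  18  18 242] [287.51 240.87] ((287.5, 240.5), (17.0, 17.0), 90.0)
   [248 236  14   5  18] [254.56 238.11] ((254.35671997070312, 238.12075805664062), (13.341665267944336, 1.2742037773132324), 12.994616508483887)
   [234 251 101  27 128] [283.73 264.32] ((283.9171447753906, 264.3168029785156), (103.32462310791016, 1.399094581604004), 14.656750679016113)
   [196 255  17  16 154] [204.1  262.56] ((204.300048828125, 262.60003662109375), (10.28591251373291, 15.205260276794434), 63.43495178
[... 463 characters left out ...]
), (37.23225021362305, 44.25355911254883), 14.931416511535645)
   [249 229  14  10  97] [255.49 233.19] ((255.29998779296875, 233.1000213623047), (12.016654014587402, 8.221921920776367), 18.43494987487793)
s dark
   [315 250  22  16 264] [325.86 257.65] ((325.5, 257.5), (15.0, 21.0), 90.0)
   [308 357  16  22 232] [315.32 368.83] ((314.8764953613281, 367.69415283203125), (21.259185791015625, 12.473502159118652), 77.47119140625)
s blue
   [243 319  20  16 257] [252.33 326.67] ((252.5, 326.5), (15.0, 19.0), 90.0)
s plate
recess [0.50559232 0.16172248 0.078     ]
dial [0.48510302 0.08137235 0.078     ]
side recess [0.50668438 0.16207732 0.071     ]
top plunger [0.50517708 0.16199663 0.071     ]
```

```bash
cat >> h.py <<'E'
from scipy.ndimage import map_coordinates
def edge(c,a,b,hw=3,n=40,trim=.08,sign=0):
    g=cv2.cvtColor(c["frame"],cv2.COLOR_BGR2GRAY).astype(float)
    a,b=np.array(a,float),np.array(b,float); e=(b-a)/np.linalg.norm(b-a); nn=np.array([-e[1],e[0]])
    s=np.arange(-hw,hw+.01,.1); pts=[]
    for f in np.linspace(trim,1-trim,n):
        p=a+f*(b-a); q=p+s[:,None]*nn
        v=map_coordinates(g,[q[:,1],q[:,0]],order=1); v=cv2.GaussianBlur(v[:,None],(1,9),0)[:,0]; gr=np.gradient(v)
        w=gr*sign if sign else abs(gr); w=np.where(w>.5*w.max(),w,0); pts.append(p+nn*(w@s)/w.sum())
    vx,vy,x,y=cv2.fitLine(np.array(pts,np.float32),cv2.DIST_HUBER,0,.01,.01)[:,0]
    L=np.cross([x,y,1],[x+vx,y+vy,1]); L/=np.hypot(*L[:2])
    res=np.array([L@[p[0],p[1],1] for p in pts]); return L,res.std()
def isect(l1,l2):
    p=np.cross(l1,l2); return p[:2]/p[2]
E
python3 - <<'E'
import pickle
from h import *
d=pickle.load(open("cap0.pkl","rb"))
T,S=d["top"],d["side"]
t=lambda x,y:(190+(x+.5)/4.4-.5,170+(y+.5)/4.4-.5); s=lambda x,y:(230+(x+.5)/4.2-.5,190+(y+.5)/4.2-.5)
Tf=edge(T,t(183,350),t(637,472)); Tl=edge(T,t(181,340),t(228,165)); Tr=edge(T,t(643,470),t(697,280))
Sf=edge(S,s(352,510),s(626,188)); Sl=edge(S,s(345,512),s(148,425))
Sr=edge(S,s(622,180),s(440,115))
for n,(l,sd) in dict(Tf=Tf,Tl=Tl,Tr=Tr,Sf=Sf,Sl=Sl,Sr=Sr).items(): print(n,round(sd,2))
c={}
c["tFL"]=onz(T,isect(Tf[0],Tl[0]),.078);c["tFR"]=onz(T,isect(Tf[0],Tr[0]),.078)
c["sFL"]=onz(S,isect(Sf[0],Sl[0]),.078);c["sFR"]=onz(S,isect(Sf[0],Sr[0]),.078)
for k in"ts":
    a,b=c[k+"FL"],c[k+"FR"]; v=(a-b)[:2]; L=np.linalg.norm(v); yaw=np.arctan2(-v[0],v[1]); m=(a+b)[:2]/2
    o=m+.095*np.array([np.cos(yaw),np.sin(yaw)]); print(k,a.round(4),b.round(4),L.round(4),np.degrees(yaw).round(2),"origin",o.round(4))
    for n,p in(("rec",(-.038,.085)),("dial",(-.038,0)),("shk",(-.038,-.08))):
        R=np.array([[np.cos(yaw),-np.sin(yaw)],[np.sin(yaw),np.cos(yaw)]]); print("  ",n,(o+R@p).round(4))
# recess plunger / mouth quads
Tq=[t(262,242),t(332,258),t(320,313),t(248,295)]
Sq=[s(312,360),s(362,380),s(308,442),s(262,415)]
for nm,cc,q in(("t",T,Tq),("s",S,Sq)):
    L=[edge(cc,q[i],q[(i+1)%4],hw=1.5,n=12,trim=.15)[0] for i in range(4)]
    w=[onz(cc,isect(L[i-1],L[i]),.078)[:2] for i in range(4)]
    print(nm,np.round(w,4).tolist(),np.mean(w,0).round(4),[np.linalg.norm(w[i]-w[i-1]).round(4) for i in range(4)])
E
```

```text
Tf 0.09
Tl 0.29
Tr 0.24
Sf 0.11
Sl 0.12
Sr 0.44
t [0.4626 0.2325 0.078 ] [ 0.3892 -0.0421  0.078 ] 0.2843 -14.96 origin [0.5176 0.0707]
   rec [0.5029 0.1626]
   dial [0.4809 0.0805]
   shk [0.4603 0.0032]
s [0.4651 0.2332 0.078 ] [ 0.3939 -0.0367  0.078 ] 0.2792 -14.77 origin [0.5214 0.074 ]
   rec [0.5063 0.1659]
   dial [0.4846 0.0837]
   shk [0.4643 0.0064]
t [[0.5292, 0.1819], [0.5167, 0.1384], [0.4859, 0.1467], [0.4959, 0.1871]] [0.5069 0.1635] [np.float64(0.0337), np.float64(0.0452), np.float64(0.0319), np.float64(0.0416)]
s [[0.5152, 0.1396], [0.4854, 0.1471], [0.4995, 0.189], [0.5266, 0.1832]] [0.5067 0.1647] [np.float64(0.0451), np.float64(0.0307), np.float64(0.0442), np.float64(0.0277)]
```

Run:
```python
import pickle
from h import *
d=pickle.load(open("cap0.pkl","rb"))
T,S=d["top"],d["side"]
t=lambda x,y:(190+(x+.5)/4.4-.5,170+(y+.5)/4.4-.5); s=lambda x,y:(230+(x+.5)/7-.5,310+(y+.5)/7-.5)
for nm,cc,q in(("t",T,[t(25,405),t(88,375),t(105,412),t(43,444)]),):
    L=[edge(cc,q[i],q[(i+1)%4],hw=1.5,n=12,trim=.15)[0] for i in range(4)]
    w=[onz(cc,isect(L[i-1],L[i]),.010)[:2] for i in range(4)]
    print(nm,np.round(w,4).tolist(),np.mean(w,0).round(4),[np.linalg.norm(w[i]-w[i-1]).round(4) for i in range(4)])
    for i in range(4): v=w[i]-w[i-1]; print(np.degrees(np.arctan2(v[1],v[0])).round(1))
for p in((540,357),(640,345),(662,480),(563,492)):
    print(p,[onz(S,s(*p),z).round(4)[:2].tolist() for z in(.014,.002)])
print("fin top near", onz(S,s(580,318),.036),onz(S,s(605,315),.036))
print("cams",ray(T,(0,0))[0],ray(S,(0,0))[0])
# shelf edge
for row in(133,150):
  o,dd=ray(T,(320,row)); n=np.cross(dd,[0,1,0])
  o2,d2=ray(S,(185,190)); k=n@(o-o2)/(n@d2); print(row,o2+k*d2)
crop(T,190,250,30,28,"pics/kt.png",20)
yaw=np.radians(-14.9);R=np.array([[np.cos(yaw),-np.sin(yaw)],[np.sin(yaw),np.cos(yaw)]]);o=np.array([.5212,.0726])
for cc,nm in((T,"mt"),(S,"ms")):
    f=cc["frame"].copy(); cc2=dict(cc); k=4
    big=cv2.resize(f,None,fx=k,fy=k,interpolation=cv2.INTER_CUBIC)
    def mk(bx,by,z,col=(0,0,255)):
        p=o+R@[bx,by]; u=proj(cc,[*p,z]); cv2.circle(big,tuple(int(v) for v in (u+.5)*k-.5),2,col,-1)
    for a in(-.0165,.0165):
        for b in(-.0225,.0225): mk(-.038+a,.085+b,.078)
    for a in np.arange(0,6.28,.4): mk(-.038+.0245*np.cos(a),.0245*np.sin(a),.086,(0,255,0))
    for b in(-.055,-.105): mk(-.038,b,.082)
    for b in(-.065,-.095): mk(-.038,b,.128,(255,0,0))
    for b in(-.14,.14): mk(-.095,b,.078);mk(.021,b,.078)
    x0,y0=(220,180) if nm=="mt" else (230,190)
    cv2.imwrite(f"pics/{nm}.png",big[y0*k:y0*k+560,x0*k:x0*k+660])
```

```text
t [[0.4422, 0.332], [0.4618, 0.2939], [0.435, 0.2801], [0.416, 0.3191]] [0.4388 0.3063] [np.float64(0.0292), np.float64(0.0428), np.float64(0.0301), np.float64(0.0434)]
26.2
-62.7
-152.7
116.0
(540, 357) [[0.4589, 0.2974], [0.462, 0.2885]]
(640, 345) [[0.434, 0.2859], [0.4367, 0.2768]]
(662, 480) [[0.4156, 0.3269], [0.4181, 0.3184]]
(563, 492) [[0.4396, 0.338], [0.4424, 0.3296]]
fin top near [0.44701693 0.29831493 0.036     ] [0.44088836 0.29545798 0.036     ]
cams [0.27826284 0.01168134 1.25140645] [0.22634339 0.97825432 0.93316892]
133 [0.64359493 0.31517616 0.38745581]
150 [0.57389251 0.42594424 0.4786179 ]
```

View pics/mt.png

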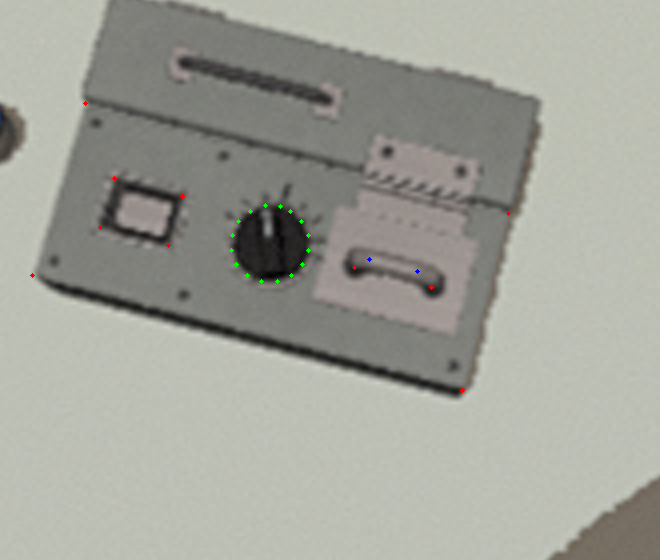

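View pics/ms.png

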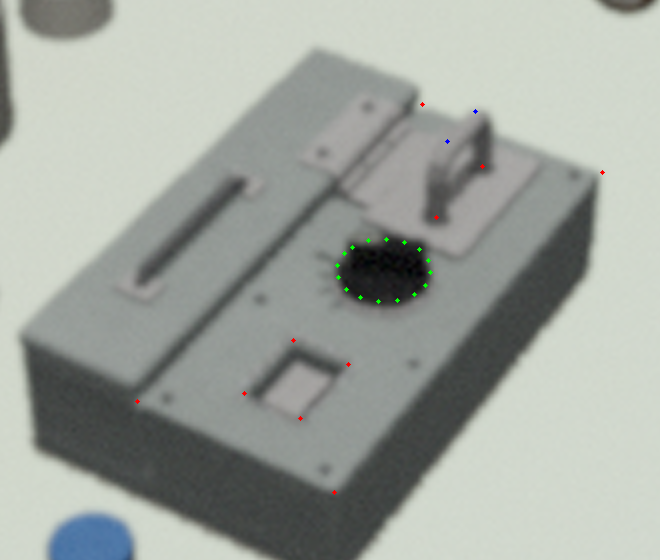

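View pics/kt.png

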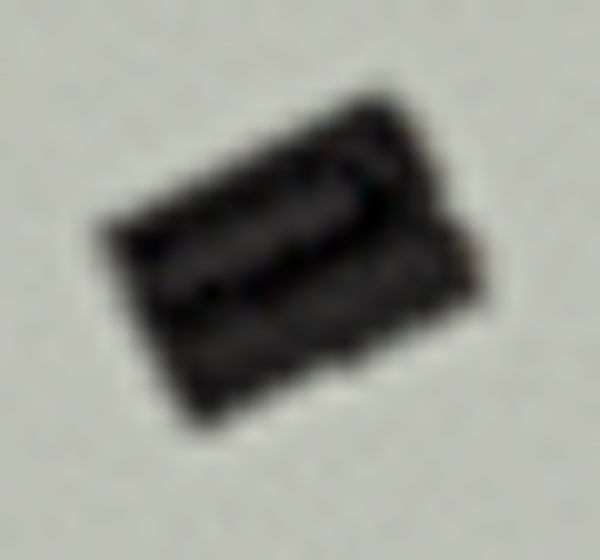

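The overlay agrees with the recess, dial and shackle to about 1 px. Estimates so far:
- **Box:** yaw about -14.9°.
- **Key block:** about (0.438, 0.306), yaw about 26°.
- **Dial:** pointer about one click before the long mark.

I'll go to the left side through a waypoint.

```bash
cat >> h.py <<'E'
def plan(tx,ty,tz,tyaw,turn_first=False):
    """print the tool-frame shift (units) and turn (units) from the measured pose"""
    from plant import get_state
    s=get_state(); p=s["tcp_pos"]; e=s["eef_rot"]; psi=np.radians(e[2])
    dy=(tyaw-e[2]+180)%360-180
    if turn_first: psi+=np.radians(dy)
    d=np.array([tx,ty,tz])-p
    X=np.array([np.cos(psi),np.sin(psi)]);Y=np.array([np.sin(psi),-np.cos(psi)])
    u=np.array([X@d[:2],Y@d[:2],-d[2]])/.05
    print("pose",p.round(4),e.round(2),"w",round(s["gripper_width"],4),"t",round(s["time_s"],2),"F",s["contact_force"].round(1),"q",s["joints"].round(0))
    print("shift units",u.round(3),"len",np.linalg.norm(u).round(2),"turn units",(-dy/6).round(2))
E
python3 - <<'E'
import pickle
from h import *
d=pickle.load(open("cap0.pkl","rb"));T,S=d["top"],d["side"]
crop(S,60,60,200,200,"pics/shelf.png",3)
for row,uv in((150,(170,205)),(150,(170,215)),(150,(170,225)),(150,(170,180))):
  o,dd=ray(T,(320,row)); n=np.cross(dd,[0,1,0])
  o2,d2=ray(S,uv); k=n@(o-o2)/(n@d2); print(row,uv,o2+k*d2)
plan(.5,-.2,.226,106.9)
E
```

```text
150 (170, 205) [0.57042922 0.47043342 0.4876711 ]
150 (170, 215) [0.57998015 0.46074971 0.46270457]
150 (170, 225) [0.59021472 0.45037285 0.43595097]
150 (170, 180) [0.54912798 0.4920308  0.54335345]
pose [ 0.196  -0.6455  0.2257] [-1.7999e+02 -9.0000e-02  1.0688e+02] w 0.0878 t 0.1 F [ 0.2  1.  -0.5] q [-57.  21.   1.  -0. -70. -17.]
shift units [ 6.759e+00  8.406e+00 -6.000e-03] len 10.79 turn units -0.0
```

View pics/shelf.png

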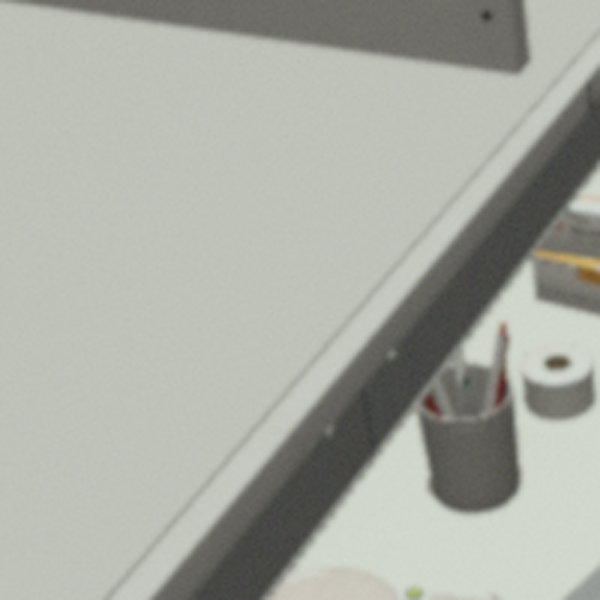

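apply_moves --plan '[[0,[0.61,0.76,0],0],[0,[0.61,0.76,0],0],[0,[0.61,0.76,0],0],[0,[0.61,0.76,0],0],[0,[0.61,0.76,0],0],[0,[0.61,0.76,0],0],[0,[0.61,0.76,0],0],[0,[0.61,0.76,0],0],[0,[0.61,0.76,0],0],[0,[0.61,0.76,0],0],[0,[0.61,0.76,0],0],[0,[0,0,0],0]]'

```text
time_s: 1.6
tcp_pos: [0.4999, -0.201, 0.2261]
eef_rot: [-180.0, -0.0, 107.1]
contact_force: [-0.0, -0.5, -0.0]
gripper_width: 0.0877
```

The shelf's lower front edge is near x≈0.59, z≈0.44, so it's clear of the work as long as I stay low.

apply_moves --plan '[[0,[0.92,0.16,0],0],[0,[0.92,0.16,0],0],[0,[0.92,0.16,0],0],[0,[0.92,0.16,0],0],[0,[0.92,0.16,0],0],[0,[0.92,0.16,0],0],[0,[0.92,0.16,0],0],[0,[0.92,0.16,0],0],[0,[0.92,0.16,0],0],[0,[0.92,0.16,0],0],[0,[0.85,0.16,0],0],[0,[0,0,0],-1]]'

```text
time_s: 3.1
tcp_pos: [0.4366, 0.3047, 0.2259]
eef_rot: [-180.0, 0.0, 113.1]
contact_force: [-0.0, -0.7, -1.0]
gripper_width: 0.0879
```

apply_moves --plan '[[0,[0,0,0],-1],[0,[0,0,0],-1],[0,[0,0,0],-1],[0,[0,0,0],-1],[0,[0,0,0],-1],[0,[0,0,0],-1],[0,[0,0,0],-1],[0,[0,0,0],-1],[0,[0,0,0],-1],[0,[0,0,0],-1],[0,[0,0,0],-1],[0,[0,0,0],-1]]'

```text
time_s: 4.6
tcp_pos: [0.4369, 0.3021, 0.2263]
eef_rot: [-180.0, -0.0, -175.0]
contact_force: [-0.3, -0.4, -0.9]
gripper_width: 0.0878
```

apply_moves --plan '[[0,[0,0,0],-1],[0,[0,0,0],-1],[0,[0,0,0],-1],[0,[0,0,0],-0.5],[0,[0,0,0],0]]'

```text
time_s: 5.22
tcp_pos: [0.4369, 0.3022, 0.2264]
eef_rot: [-180.0, -0.0, -154.2]
contact_force: [-0.1, 0.7, -0.2]
gripper_width: 0.0876
```

```bash
python3 -c "
from h import *
plan(.4383,.306,.10,206.3)"
```

```text
pose [0.4369 0.3022 0.2264] [-1.7999e+02 -3.0000e-02 -1.5417e+02] w 0.0876 t 5.22 F [-0.1  0.7 -0.2] q [ 56.   7. -17.  -0. -66. -30.]
shift units [-0.058  0.055  2.527] len 2.53 turn units -0.08
```

apply_moves --plan '[[110,[-0.06,0.06,0.9],0],[110,[0,0,0.9],0],[110,[0,0,0.9],0],[110,[0,0,0.9],0],[110,[0,0,0.3],0],[110,[0,0,0.28],0],[110,[0,0,0],0]]'

```text
time_s: 6.1
tcp_pos: [0.4384, 0.3071, 0.0177]
eef_rot: [-180.0, -0.0, -154.1]
contact_force: [0.3, 0.2, -0.3]
gripper_width: 0.0501
```

Run:
```python
from h import *
from plant import viewer
plan(.4383,.306,.017,206.3)
T=viewer.capture("top");S=viewer.capture("side")
crop(T,170,230,80,60,"pics/g1t.png",10);crop(S,270,310,100,75,"pics/g1s.png",8)
```

```text
pose [0.4384 0.3071 0.0177] [-179.99   -0.   -154.12] w 0.0501 t 6.1 F [ 0.3  0.2 -0.3] q [ 56.  21. -31.   0. -38. -30.]
shift units [ 0.011 -0.019  0.013] len 0.03 turn units -0.07
```

View pics/g1t.png

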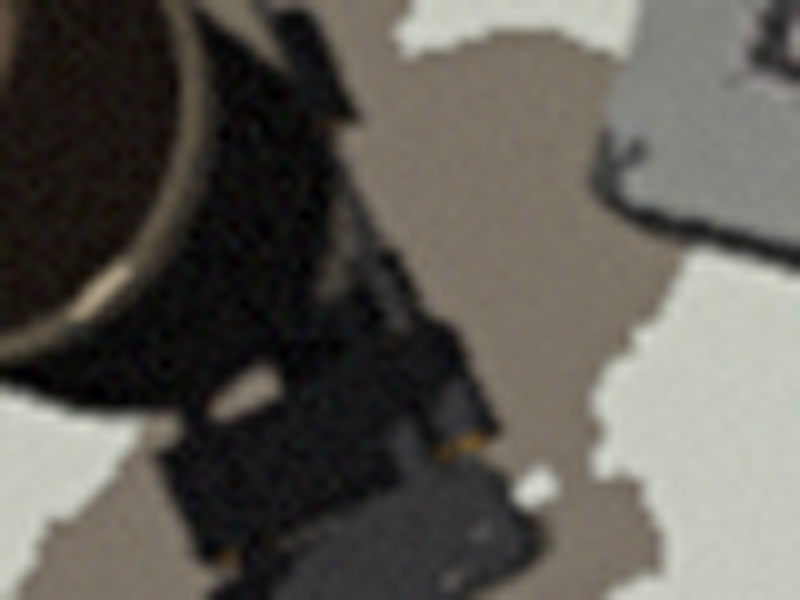

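View pics/g1s.png

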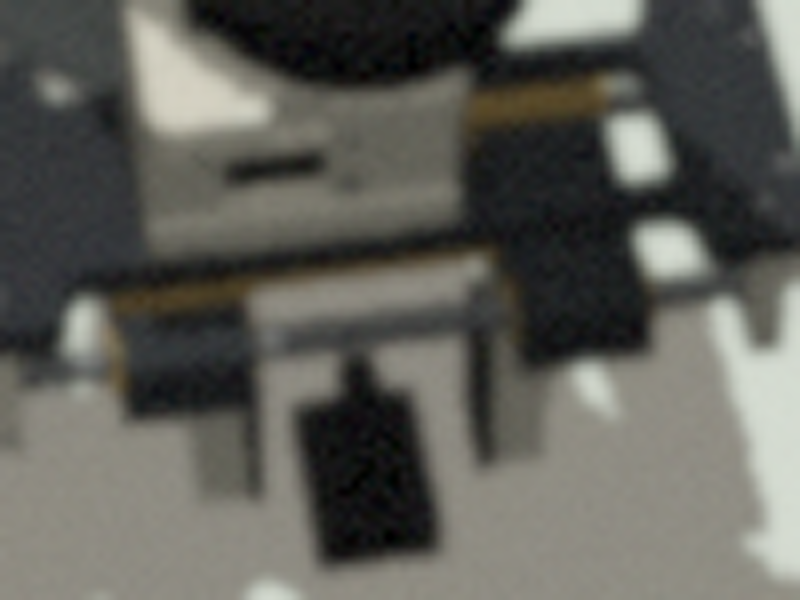

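The side view shows the fin standing between the two finger tips, near the centre, so I'll close on it.

apply_moves --plan '[[180,[0,0,0],0],[220,[0,0,0],0],[255,[0,0,0],0],[255,[0,0,0],0],[255,[0,0,0],0]]' --squeeze 35

```text
time_s: 6.82
tcp_pos: [0.4382, 0.307, 0.0176]
eef_rot: [180.0, 0.0, -154.1]
contact_force: [0.7, 0.8, 0.7]
gripper_width: 0.0095
```

apply_moves --plan '[[255,[0,0,-0.2],0],[255,[0,0,-0.8],0],[255,[0,0,-0.8],0],[255,[0,0,-0.8],0],[255,[0,0,0],0]]'

```text
time_s: 7.45
tcp_pos: [0.4396, 0.3086, 0.1516]
eef_rot: [179.8, 0.4, -154.1]
contact_force: [-0.2, -0.6, -0.9]
gripper_width: 0.0097
```

Run:
```python
from h import *
from plant import viewer
plan(.5062,.1645,.145,165.1)
T=viewer.capture("top");S=viewer.capture("side")
pickle.dump(dict(top=T,side=S),open("cap1.pkl","wb"))
crop(T,150,200,140,105,"pics/g2t.png",5.5);crop(S,270,270,110,90,"pics/g2s.png",7)
```

```text
pose [0.4396 0.3086 0.1516] [ 179.84    0.36 -154.08] w 0.0097 t 7.45 F [-0.2 -0.6 -0.9] q [ 56.  11. -23.   0. -56. -30.]
shift units [ 0.061 -3.175  0.133] len 3.18 turn units 6.8
```

View pics/g2s.png

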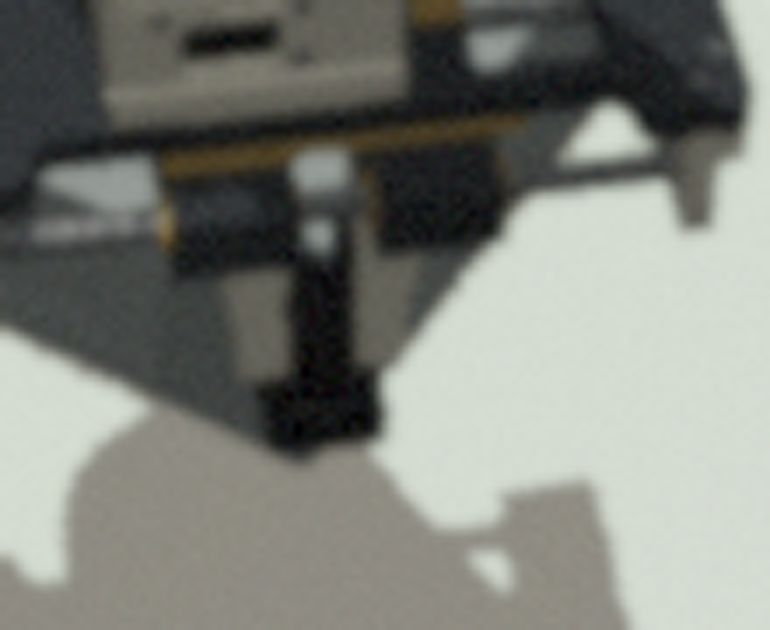

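View pics/g2t.png

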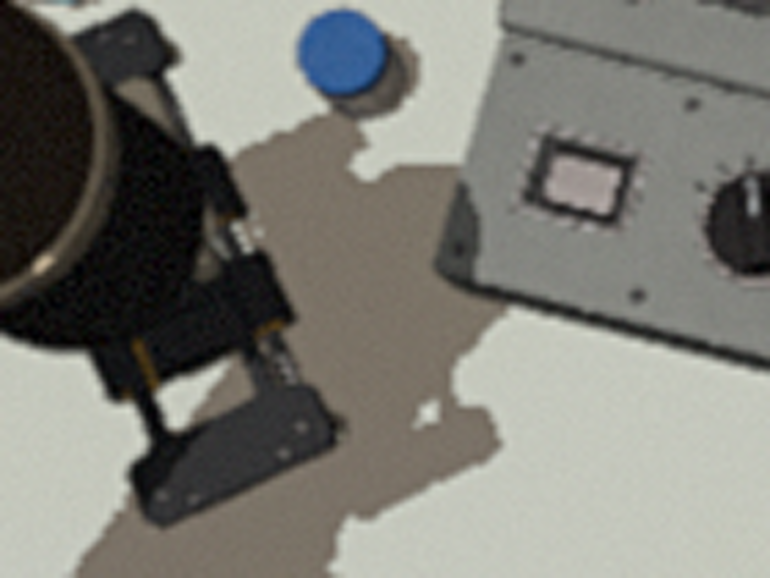

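The block came up upright, square in the jaws. Now I'll carry it over the recess.

apply_moves --plan '[[255,[0.02,-0.7,0],0],[255,[0.02,-0.8,0],0],[255,[0.02,-0.8,0],0],[255,[0,-0.8,0],0.8],[255,[0,0,0],1],[255,[0,0,0],1],[255,[0,0,0],1],[255,[0,0,0],1],[255,[0,0,0],1],[255,[0,0,0],1],[255,[0,0,0],0],[255,[0,0,0],0]]'

```text
time_s: 9.05
tcp_pos: [0.5028, 0.166, 0.1469]
eef_rot: [-179.9, -0.1, 165.2]
contact_force: [0.0, -0.7, -0.8]
gripper_width: 0.0098
```

Run:
```python
from h import *
plan(.5062,.1645,.107,165.1)
```

```text
pose [0.5028 0.166  0.1469] [-1.7994e+02 -5.0000e-02  1.6522e+02] w 0.0098 t 9.05 F [ 0.  -0.7 -0.8] q [ 40.  11. -24.  -0. -55. -54.]
shift units [-0.074 -0.012  0.798] len 0.8 turn units 0.02
```

apply_moves --plan '[[255,[-0.07,-0.01,0.4],0],[255,[0,0,0.36],0],[255,[0,0,0],0],[255,[0,0,0],0]]'

```text
time_s: 9.55
tcp_pos: [0.5067, 0.165, 0.1101]
eef_rot: [180.0, 0.0, 165.1]
contact_force: [-0.8, -0.7, 0.3]
gripper_width: 0.0099
```

Run:
```python
from h import *
from plant import viewer
plan(.5062,.1645,.1,165.1)
T=viewer.capture("top");S=viewer.capture("side")
pickle.dump(dict(top=T,side=S),open("cap2.pkl","wb"))
crop(T,220,190,90,70,"pics/g3t.png",8);crop(S,265,245,90,75,"pics/g3s.png",8)
```

```text
pose [0.5067 0.165  0.1101] [1.7999e+02 2.0000e-02 1.6514e+02] w 0.0099 t 9.55 F [-0.8 -0.7  0.3] q [ 39.  13. -26.   0. -50. -54.]
shift units [ 0.008 -0.013  0.202] len 0.2 turn units 0.01
```

View pics/g3s.png

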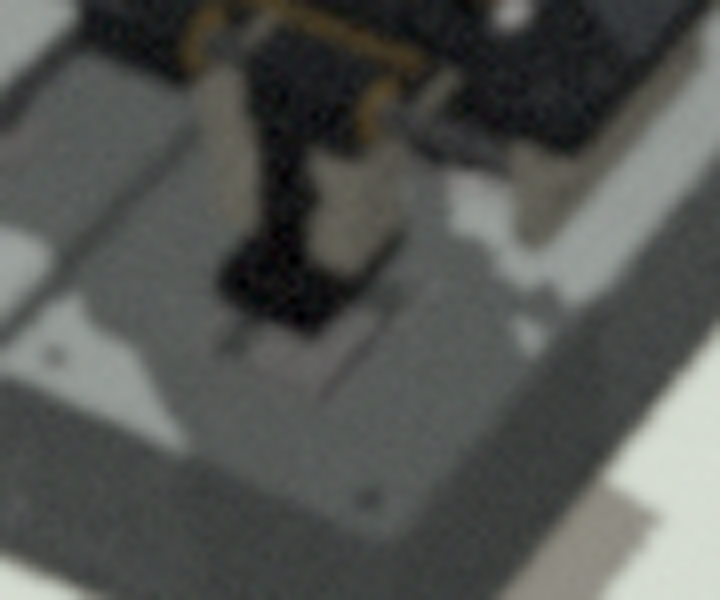

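View pics/g3t.png

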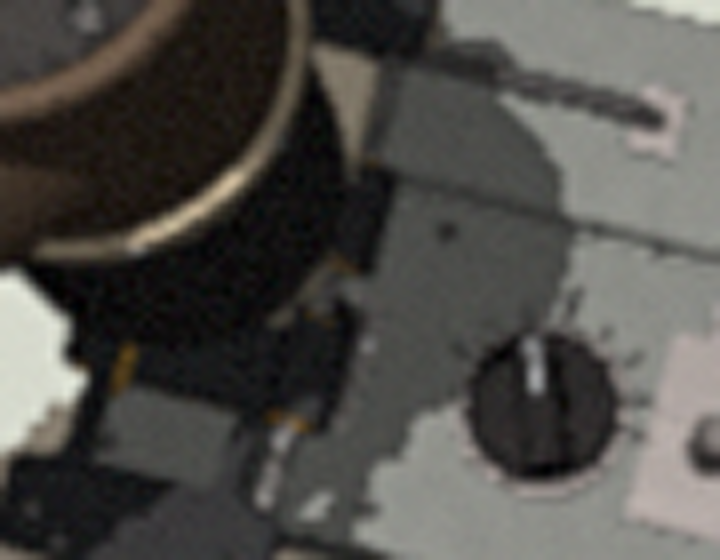

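Run:
```python
from h import *
d=pickle.load(open("cap2.pkl","rb"));S=d["side"]
yaw=np.radians(-14.9);R=np.array([[np.cos(yaw),-np.sin(yaw)],[np.sin(yaw),np.cos(yaw)]])
k=8;big=cv2.resize(S["frame"],None,fx=k,fy=k,interpolation=cv2.INTER_CUBIC)
def mk(c,bx,by,z,col):
    p=np.array(c)+R@[bx,by]; u=proj(S,[*p,z]); cv2.circle(big,tuple(int(v) for v in (u+.5)*k-.5),3,col,-1)
for a in(-1,1):
  for b in(-1,1):
    mk((.5062,.1645),a*.0165,b*.0225,.078,(0,0,255))
    for z in(.0945,.1065): mk((.5067,.165),a*.015,b*.021,z,(0,255,255))
    mk((.5067,.165),a*.005,b*.016,.1285,(0,255,0))
big=cv2.convertScaleAbs(big,alpha=1.6)
cv2.imwrite("pics/g3m.png",big[250*k:250*k+560,270*k:270*k+600])
```

```text
(no output)
```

View pics/g3m.png

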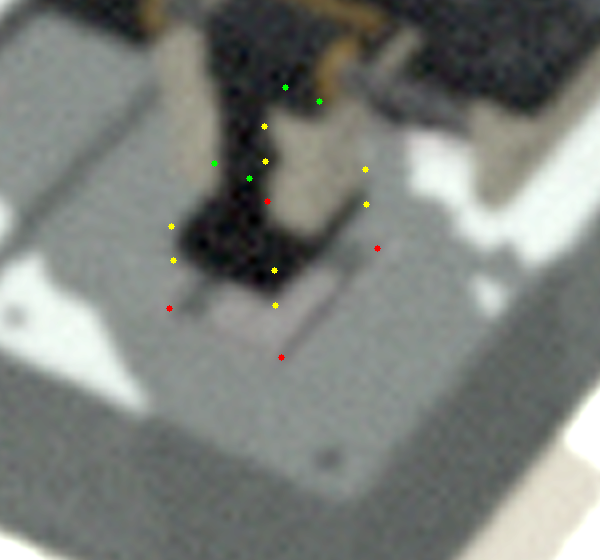

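In the side picture the block's near corner, (268,290) in the crop, sits within about 1–2 mm of where I expected it, slightly towards -y. That is inside the bevel's capture range. I'll nudge +1 mm along y and lower while watching the force.

apply_moves --plan '[[255,[0,0.02,0.15],0],[255,[0,0,0.12],0],[255,[0,0,0],0],[255,[0,0,0],0]]' --squeeze 50

```text
time_s: 10.15
tcp_pos: [0.5067, 0.1659, 0.096]
eef_rot: [-180.0, -0.0, 165.1]
contact_force: [0.8, 0.0, -0.8]
gripper_width: 0.0098
```

apply_moves --plan '[[255,[0,0,0.06],0],[255,[0,0,0.06],0],[255,[0,0,0],0]]'

```text
time_s: 10.52
tcp_pos: [0.5065, 0.1658, 0.0897]
eef_rot: [-180.0, -0.0, 165.1]
contact_force: [0.3, 0.3, -0.7]
gripper_width: 0.0095
```

No contact with the underside at about 0.072, so the block has entered the mouth. I'll press on.

apply_moves --plan '[[255,[0,0,0.06],0],[255,[0,0,0],0]]'

```text
time_s: 10.78
tcp_pos: [0.5068, 0.1659, 0.0871]
eef_rot: [180.0, 0.0, 165.1]
contact_force: [-0.4, 0.2, 0.1]
gripper_width: 0.0095
```

apply_moves --plan '[[255,[0,0,0.05],0],[255,[0,0,0.05],0],[255,[0,0,0],0]]'

```text
time_s: 11.15
tcp_pos: [0.5068, 0.1659, 0.0822]
eef_rot: [180.0, 0.0, 165.1]
contact_force: [0.3, -1.1, 2.2]
gripper_width: 0.0095
```

apply_moves --plan '[[255,[0,0,0.04],0],[255,[0,0,0],0]]'

```text
time_s: 11.4
tcp_pos: [0.5069, 0.1659, 0.0814]
eef_rot: [180.0, 0.0, 165.1]
contact_force: [-5.3, -2.3, 15.7]
gripper_width: 0.0096
```

apply_moves --plan '[[255,[0,0,0.04],0],[255,[0,0,0],0]]'

```text
time_s: 11.65
tcp_pos: [0.507, 0.1658, 0.0813]
eef_rot: [180.0, 0.1, 165.2]
contact_force: [-13.4, -2.6, 34.3]
gripper_width: 0.0099
```

It stopped hard at TCP 0.0813, which puts the underside at about 0.0637 against 0.064 for flush. I'll ease off, release, and check with the camera.

apply_moves --plan '[[255,[0,0,-0.05],0],[255,[0,0,-0.03],0],[200,[0,0,0],0],[150,[0,0,0],0],[130,[0,0,0],0],[130,[0,0,-0.4],0],[130,[0,0,-0.8],0],[130,[0,0,-0.4],0],[130,[0,0,0],0]]'

```text
time_s: 12.78
tcp_pos: [0.5076, 0.1665, 0.1637]
eef_rot: [179.9, 0.1, 165.1]
contact_force: [-0.1, 0.2, 0.1]
gripper_width: 0.0426
```

Run:
```python
from h import *
from plant import viewer
plan(.4850,.0828,.14,278)
T=viewer.capture("top");S=viewer.capture("side")
pickle.dump(dict(top=T,side=S),open("cap3.pkl","wb"))
crop(T,220,190,120,90,"pics/g4t.png",6);crop(S,265,220,120,95,"pics/g4s.png",6)
```

```text
pose [0.5076 0.1665 0.1637] [1.7985e+02 1.3000e-01 1.6510e+02] w 0.0426 t 12.78 F [-0.1  0.2  0.1] q [ 39.  10. -22.   0. -57. -54.]
shift units [ 0.006 -1.733  0.473] len 1.8 turn units -18.82
```

View pics/g4s.png

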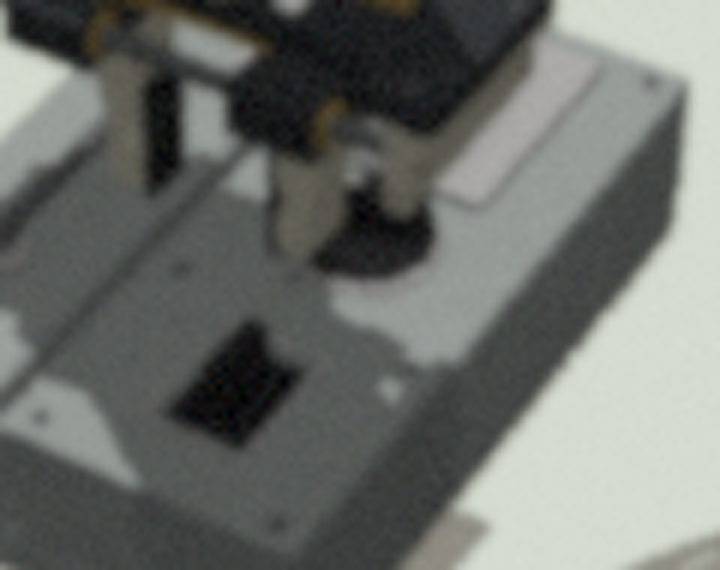

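View pics/g4t.png

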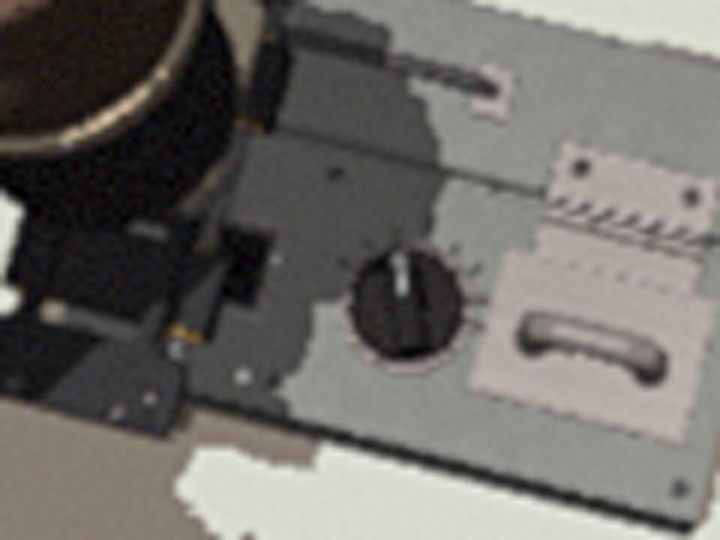

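The block sits in the recess at (235,385) in the side crop. The dial pointer's world yaw is about +8°, which is -0.4. Next I'll go over the dial.

apply_moves --plan '[[130,[0,-0.5,0],0],[130,[0,-0.7,0],0],[130,[0,-0.5,0],0],[130,[0,0,0],-1],[130,[0,0,0],-1],[130,[0,0,0],-1],[130,[0,0,0],-1],[130,[0,0,0],-1],[130,[0,0,0],-1],[130,[0,0,0],-1],[130,[0,0,0],-1],[130,[0,0,0],-1]]'

```text
time_s: 14.38
tcp_pos: [0.4844, 0.0829, 0.1616]
eef_rot: [180.0, -0.0, -140.7]
contact_force: [0.5, 0.1, 0.1]
gripper_width: 0.0428
```

apply_moves --plan '[[130,[0,0,0],-1],[130,[0,0,0],-1],[130,[0,0,0],-1],[130,[0,0,0],-1],[130,[0,0,0],-1],[130,[0,0,0],-1],[130,[0,0,0],-1],[130,[0,0,0],-1],[130,[0,0,0],-1],[130,[0,0,0],-0.8],[130,[0,0,0],0],[130,[0,0,0],0]]'

```text
time_s: 15.88
tcp_pos: [0.4846, 0.0833, 0.1619]
eef_rot: [180.0, -0.0, -82.2]
contact_force: [0.3, 0.5, 0.1]
gripper_width: 0.0427
```

Run:
```python
from h import *
plan(.4847,.083,.090,278)
```

```text
pose [0.4846 0.0833 0.1619] [ 1.7998e+02 -1.0000e-02 -8.2230e+01] w 0.0427 t 15.88 F [0.3 0.5 0.1] q [ 33.   6. -27.   0. -56.  65.]
shift units [ 0.005 -0.     1.437] len 1.44 turn units -0.04
```

apply_moves --plan '[[130,[0,0,0.6],0],[130,[0,0,0.5],0],[130,[0,0,0.25],0],[130,[0,0,0.06],0],[130,[0,0,0],0],[130,[0,0,0],0]]'

```text
time_s: 16.62
tcp_pos: [0.4853, 0.084, 0.0923]
eef_rot: [-179.9, 0.0, -82.1]
contact_force: [0.0, 0.1, 0.4]
gripper_width: 0.043
```

Run:
```python
from h import *
from plant import viewer
plan(.4847,.083,.090,278)
T=viewer.capture("top");S=viewer.capture("side")
crop(T,220,190,120,90,"pics/g5t.png",6);crop(S,265,220,120,95,"pics/g5s.png",6)
```

```text
pose [0.4853 0.084  0.0923] [-1.7992e+02  3.0000e-02 -8.2110e+01] w 0.043 t 16.62 F [0.  0.1 0.4] q [ 33.  11. -32.   0. -46.  65.]
shift units [0.018 0.015 0.047] len 0.05 turn units -0.02
```

View pics/g5s.png

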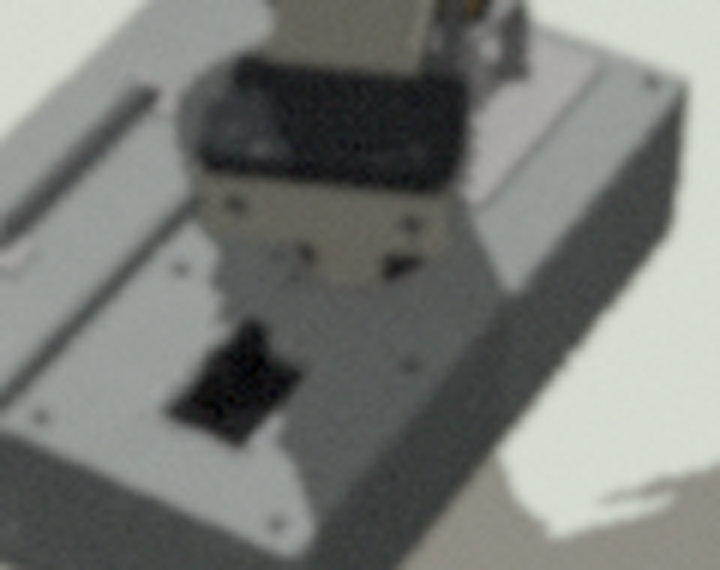

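The key block looks flush, and the fingers are around the dial. I'll close on the grip.

apply_moves --plan '[[170,[0,0,0.02],0],[190,[0,0,0],0],[210,[0,0,0],0],[255,[0,0,0],0],[255,[0,0,0],0],[255,[0,0,0],0]]' --squeeze 15

```text
time_s: 17.48
tcp_pos: [0.4849, 0.0816, 0.0906]
eef_rot: [179.9, -0.2, -82.1]
contact_force: [5.1, -13.1, -0.2]
gripper_width: 0.0119
```

Run:
```python
from h import *
from plant import get_state
plan(.4847,.083,.090,278); print(get_state()["moment"])
```

```text
pose [0.4849 0.0816 0.0906] [179.95  -0.18 -82.1 ] w 0.0119 t 17.48 F [  5.1 -13.1  -0.2] q [ 33.  11. -32.   0. -46.  65.]
shift units [-0.028  0.001  0.012] len 0.03 turn units -0.02
[-4.57338231 -1.91318089 -0.0053446 ]
```

The jaws are square on the bar: pointer yaw is about 7.9°, so the dial is at -0.40. The side load says the axis is about 2.5 mm over, so I'll recentre and then turn clockwise in stages.

apply_moves --plan '[[255,[0.05,0,0],0],[255,[0,0,0],0],[255,[0,0,0],0]]' --squeeze 30

```text
time_s: 17.85
tcp_pos: [0.4851, 0.0814, 0.0906]
eef_rot: [180.0, 0.0, -82.1]
contact_force: [-1.7, 0.7, 1.9]
gripper_width: 0.0117
```

apply_moves --plan '[[255,[0,0,0],0.5],[255,[0,0,0],0.5],[255,[0,0,0],0.5],[255,[0,0,0],0]]'

```text
time_s: 18.35
tcp_pos: [0.4851, 0.0814, 0.0906]
eef_rot: [180.0, 0.0, -91.1]
contact_force: [-1.1, 1.9, 1.0]
gripper_width: 0.0115
```

Run:
```python
from h import *
from plant import get_state
plan(.4849,.0816,.0906,-150.85); print(get_state()["moment"])
```

```text
pose [0.4851 0.0814 0.0906] [180.     0.   -91.08] w 0.0115 t 18.35 F [-1.1  1.9  1. ] q [ 32.  11. -32.  -0. -46.  56.]
shift units [-0.004  0.003 -0.   ] len 0.01 turn units 9.96
[ 0.46774059  0.80438599 -0.05699595]
```

apply_moves --plan '[[255,[0,0,0],0.6],[255,[0,0,0],0.6],[255,[0,0,0],0.6],[255,[0,0,0],0.5],[255,[0,0,0],0]]'

```text
time_s: 18.98
tcp_pos: [0.485, 0.0814, 0.0906]
eef_rot: [180.0, 0.0, -104.8]
contact_force: [-1.4, 2.1, 2.6]
gripper_width: 0.0114
```

Run:
```python
from h import *
from plant import get_state
plan(.4849,.0816,.0906,-150.85); print(get_state()["moment"])
```

```text
pose [0.485  0.0814 0.0906] [ 1.7999e+02  1.0000e-02 -1.0483e+02] w 0.0114 t 18.98 F [-1.4  2.1  2.6] q [ 32.  11. -32.  -0. -46.  43.]
shift units [-0.003  0.004  0.   ] len 0.01 turn units 7.67
[0.68777754 0.96328702 0.04283523]
```

apply_moves --plan '[[255,[0,0,0],0.6],[255,[0,0,0],0.6],[255,[0,0,0],0.6],[255,[0,0,0],0]]'

```text
time_s: 19.48
tcp_pos: [0.4851, 0.0814, 0.0906]
eef_rot: [180.0, 0.0, -115.6]
contact_force: [-2.9, 2.8, 3.7]
gripper_width: 0.0116
```

Run:
```python
from h import *
from plant import get_state
plan(.4849,.0816,.0906,-150.85); print(get_state()["moment"])
```

```text
pose [0.4851 0.0814 0.0906] [ 1.7999e+02  1.0000e-02 -1.1560e+02] w 0.0116 t 19.48 F [-2.9  2.8  3.7] q [ 32.  11. -32.  -0. -46.  32.]
shift units [-0.002  0.005 -0.   ] len 0.01 turn units 5.87
[ 0.91261654  1.11640224 -0.08317228]
```

apply_moves --plan '[[255,[0,0,0],0.5],[255,[0,0,0],0.5],[255,[0,0,0],0]]'

```text
time_s: 19.85
tcp_pos: [0.4851, 0.0814, 0.0906]
eef_rot: [180.0, 0.0, -121.6]
contact_force: [-3.0, 2.7, 2.6]
gripper_width: 0.0117
```

Run:
```python
from h import *
from plant import get_state
plan(.4849,.0816,.0906,-150.85); print(get_state()["moment"])
```

```text
pose [0.4851 0.0814 0.0906] [ 1.7999e+02  2.0000e-02 -1.2158e+02] w 0.0117 t 19.85 F [-3.   2.7  2.6] q [ 32.  11. -32.  -0. -46.  26.]
shift units [-0.001  0.006 -0.   ] len 0.01 turn units 4.88
[ 1.11072781  1.18550219 -0.16768372]
```

apply_moves --plan '[[255,[0,0,0],0.4],[255,[0,0,0],0]]'

```text
time_s: 20.1
tcp_pos: [0.4851, 0.0814, 0.0906]
eef_rot: [180.0, 0.0, -124.0]
contact_force: [-2.9, 3.2, 2.7]
gripper_width: 0.0117
```

Run:
```python
from h import *
from plant import get_state
plan(.4849,.0816,.0906,-150.85); print(get_state()["moment"])
```

```text
pose [0.4851 0.0814 0.0906] [ 1.7999e+02  1.0000e-02 -1.2398e+02] w 0.0117 t 20.1 F [-2.9  3.2  2.7] q [ 32.  11. -32.  -0. -46.  24.]
shift units [-0.002  0.006 -0.   ] len 0.01 turn units 4.48
[ 1.26650146  1.29153535 -0.11990179]
```

The resistance peaked and then dropped, so it went over a click and the key has freed the dial. I'll continue.

apply_moves --plan '[[255,[0,0,0],0.6],[255,[0,0,0],0.5],[255,[0,0,0],0]]'

```text
time_s: 20.48
tcp_pos: [0.4851, 0.0814, 0.0906]
eef_rot: [180.0, 0.0, -130.6]
contact_force: [-3.8, 4.4, 2.8]
gripper_width: 0.0118
```

Run:
```python
from h import *
from plant import get_state
plan(.4849,.0816,.0906,-150.85); print(get_state()["moment"])
```

```text
pose [0.4851 0.0814 0.0906] [ 1.7999e+02  1.0000e-02 -1.3057e+02] w 0.0118 t 20.48 F [-3.8  4.4  2.8] q [ 32.  11. -32.  -0. -46.  17.]
shift units [-0.001  0.006 -0.   ] len 0.01 turn units 3.38
[1.341321   1.44502071 0.06487192]
```

apply_moves --plan '[[255,[0,0,0],0.6],[255,[0,0,0],0.6],[255,[0,0,0],0.6],[255,[0,0,0],0.6],[255,[0,0,0],0]]'

```text
time_s: 21.1
tcp_pos: [0.4851, 0.0814, 0.0906]
eef_rot: [180.0, 0.0, -145.0]
contact_force: [-4.0, 3.0, 4.1]
gripper_width: 0.0118
```

Run:
```python
from h import *
from plant import get_state
plan(.4849,.0816,.0906,-150.85); print(get_state()["moment"])
```

```text
pose [0.4851 0.0814 0.0906] [ 1.7999e+02  1.0000e-02 -1.4501e+02] w 0.0118 t 21.1 F [-4.   3.   4.1] q [ 32.  11. -32.  -0. -46.   3.]
shift units [ 0.001  0.007 -0.   ] len 0.01 turn units 0.97
[ 1.38905001  1.3998438  -0.22028061]
```

apply_moves --plan '[[255,[0,0,0],0.5],[255,[0,0,0],0.5],[255,[0,0,0],0]]'

```text
time_s: 21.48
tcp_pos: [0.4851, 0.0814, 0.0906]
eef_rot: [180.0, 0.0, -151.0]
contact_force: [-2.8, 4.2, 3.8]
gripper_width: 0.0114
```

Run:
```python
from h import *
from plant import get_state
plan(.4849,.0816,.0906,-150.85); print(get_state()["moment"])
```

```text
pose [0.4851 0.0814 0.0906] [ 1.7999e+02  1.0000e-02 -1.5099e+02] w 0.0114 t 21.48 F [-2.8  4.2  3.8] q [ 32.  11. -32.  -0. -46.  -3.]
shift units [ 0.001  0.006 -0.   ] len 0.01 turn units -0.02
[ 1.45732897  1.44862956 -0.04291366]
```

The torque peaked and fell back near zero at 0.80 rad. I'll let go so the pawl settles, rise, and look.

apply_moves --plan '[[200,[0,0,0],0],[160,[0,0,0],0],[130,[0,0,0],0],[130,[0,0,-0.4],0],[130,[0,0,-0.8],0],[130,[0,0,-0.4],0],[130,[0,0,0],0]]'

```text
time_s: 22.35
tcp_pos: [0.4861, 0.0816, 0.1722]
eef_rot: [-180.0, 0.2, -151.1]
contact_force: [-0.2, -0.0, -0.4]
gripper_width: 0.0427
```

Run:
```python
from h import *
from plant import viewer
plan(.4645,.0041,.170,165.1)
T=viewer.capture("top");S=viewer.capture("side")
pickle.dump(dict(top=T,side=S),open("cap4.pkl","wb"))
crop(T,220,190,130,100,"pics/g6t.png",6);crop(S,265,220,120,95,"pics/g6s.png",6)
```

```text
pose [0.4861 0.0816 0.1722] [-179.99    0.2  -151.08] w 0.0427 t 22.35 F [-0.2 -0.  -0.4] q [ 32.   6. -26.   0. -58.  -4.]
shift units [ 1.128 -1.147  0.043] len 1.61 turn units 7.3
```

View pics/g6t.png

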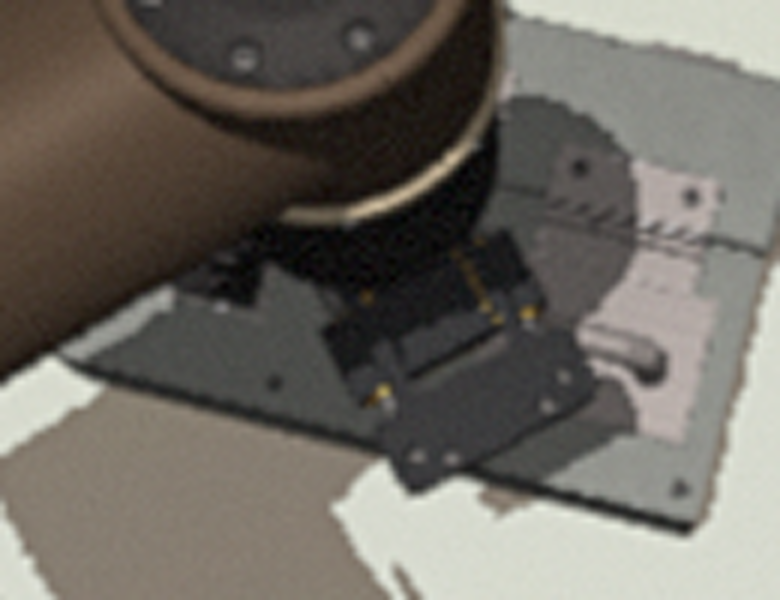

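View pics/g6s.png

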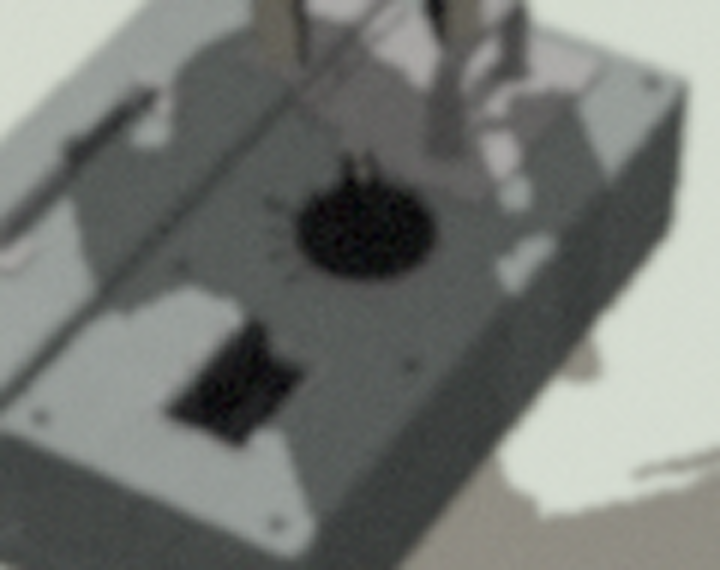

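apply_moves --plan '[[130,[0.36,-0.38,0],0],[130,[0.4,-0.4,0],0],[130,[0.36,-0.37,0],0],[130,[0,0,0],1],[130,[0,0,0],1],[130,[0,0,0],1],[130,[0,0,0],1],[130,[0,0,0],1],[130,[0,0,0],1],[130,[0,0,0],1],[130,[0,0,0],0.3],[130,[0,0,0],0]]'

```text
time_s: 23.95
tcp_pos: [0.4636, 0.0037, 0.17]
eef_rot: [-180.0, -0.1, 165.2]
contact_force: [-0.0, -0.4, 0.3]
gripper_width: 0.043
```

Run:
```python
from h import *
from plant import viewer
plan(.4644,.0041,.104,165.1)
T=viewer.capture("top");S=viewer.capture("side")
pickle.dump(dict(top=T,side=S),open("cap5.pkl","wb"))
crop(T,220,190,130,100,"pics/g7t.png",6);crop(S,265,220,120,95,"pics/g7s.png",6)
```

```text
pose [0.4636 0.0037 0.17  ] [-1.7996e+02 -5.0000e-02  1.6517e+02] w 0.043 t 23.95 F [-0.  -0.4  0.3] q [ 25.   3. -30.  -0. -57. -40.]
shift units [-0.014  0.012  1.319] len 1.32 turn units 0.01
```

View pics/g7t.png

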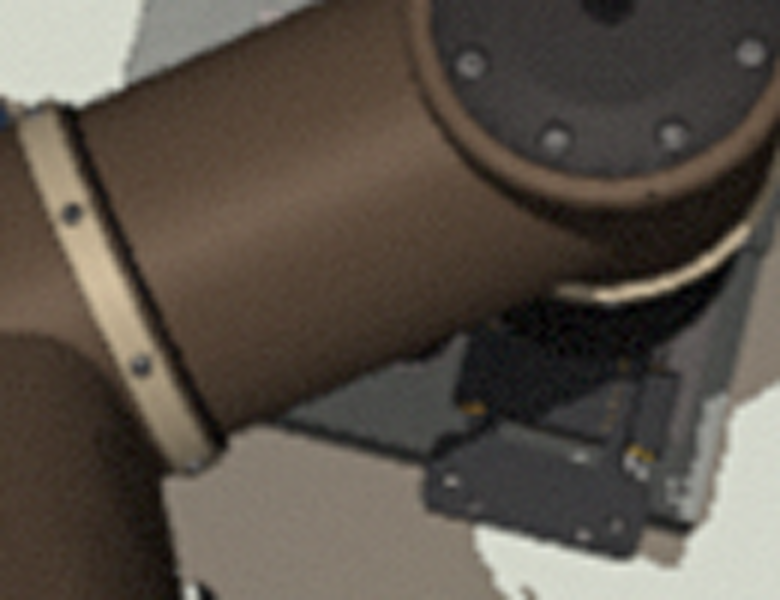

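View pics/g7s.png

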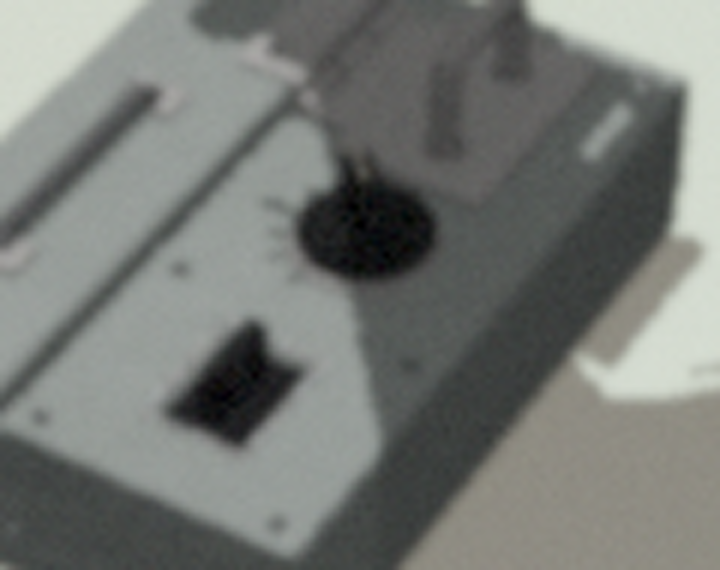

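Run:
```python
from h import *
d=pickle.load(open("cap5.pkl","rb"));S=d["side"]
for a in(.4,.7,.8,.9,1.2):
    y=np.radians(-14.9)-a
    print(a,[((proj(S,[.485+r*np.cos(y),.0814+r*np.sin(y),.107])-[265,220]+.5)*6).round(0).tolist() for r in(.006,.018)])
crop(S,305,230,45,40,"pics/dial.png",14)
plan(.4644,.0041,.104,165.1)
```

```text
0.4 [[356.0, 170.0], [336.0, 151.0]]
0.7 [[361.0, 168.0], [350.0, 147.0]]
0.8 [[363.0, 168.0], [355.0, 146.0]]
0.9 [[364.0, 168.0], [360.0, 145.0]]
1.2 [[370.0, 168.0], [375.0, 145.0]]
pose [0.4637 0.0037 0.1703] [-1.7998e+02 -3.0000e-02  1.6518e+02] w 0.0429 t 24.05 F [-0.5 -0.8  0.6] q [ 25.   3. -30.  -0. -57. -40.]
shift units [-0.011  0.01   1.325] len 1.33 turn units 0.01
```

View pics/dial.png

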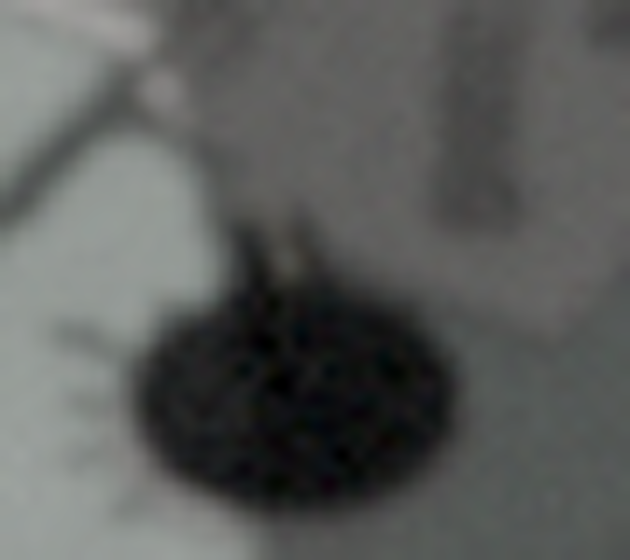

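The side crop shows the white line near (290,260), running slightly left of straight up. That matches the prediction for 0.8 and not 0.4 or 1.2. Lowering onto the bow.

apply_moves --plan '[[130,[-0.01,0.01,0.5],0],[130,[0,0,0.5],0],[130,[0,0,0.3],0],[130,[0,0,0.04],0],[130,[0,0,0],0],[130,[0,0,0],0]]'

```text
time_s: 24.8
tcp_pos: [0.465, 0.0044, 0.1043]
eef_rot: [180.0, 0.1, 165.1]
contact_force: [0.2, -1.5, -0.6]
gripper_width: 0.043
```

apply_moves --plan '[[170,[0,0,0],0],[190,[0,0,0],0],[210,[0,0,0],0],[255,[0,0,0],0],[255,[0,0,0],0],[255,[0,0,0],0]]' --squeeze 20

```text
time_s: 25.55
tcp_pos: [0.4646, 0.0042, 0.1036]
eef_rot: [180.0, 0.0, 165.1]
contact_force: [0.1, -0.9, -0.5]
gripper_width: 0.0112
```

Run:
```python
from h import *
from plant import viewer,get_state
plan(.4644,.0041,.104,165.1); print(get_state()["moment"])
S=viewer.capture("side")
crop(S,285,190,120,95,"pics/g8s.png",6)
```

```text
pose [0.4646 0.0042 0.1036] [180.     0.   165.09] w 0.0112 t 25.55 F [ 0.1 -0.9 -0.5] q [ 25.   8. -35.   0. -47. -40.]
shift units [ 0.003 -0.002 -0.008] len 0.01 turn units -0.0
[ 0.0324053   0.2094846  -0.02095605]
```

View pics/g8s.png

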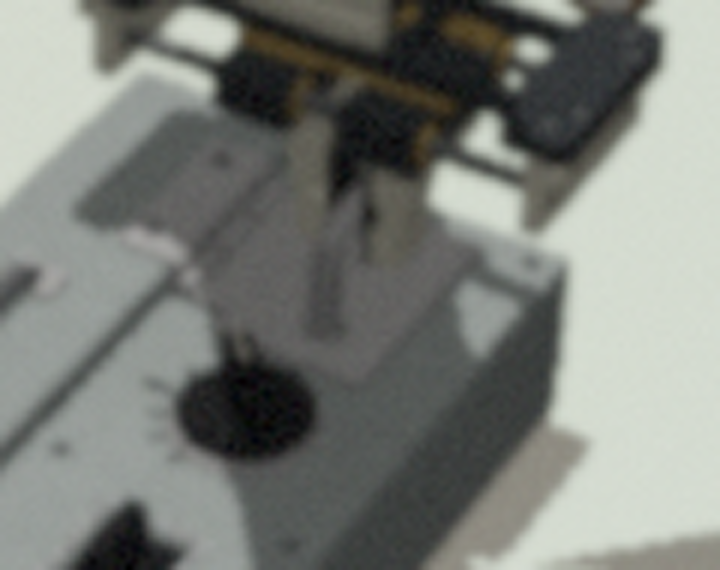

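The bow is gripped (11 mm) with no side load. I'll tighten and start lifting.

apply_moves --plan '[[255,[0,0,0],0],[255,[0,0,0],0],[255,[0,0,-0.1],0],[255,[0,0,-0.15],0],[255,[0,0,0],0]]' --squeeze 50

```text
time_s: 26.22
tcp_pos: [0.465, 0.0044, 0.1168]
eef_rot: [180.0, 0.1, 165.1]
contact_force: [-0.4, 0.1, -1.0]
gripper_width: 0.0104
```

Run:
```python
from h import *
from plant import get_state
plan(.4646,.0042,.262,165.1); print(get_state()["moment"])
```

```text
pose [0.465  0.0044 0.1168] [1.7995e+02 7.0000e-02 1.6509e+02] w 0.0104 t 26.23 F [-0.4  0.1 -1. ] q [ 25.   7. -34.   0. -49. -40.]
shift units [ 0.007 -0.005 -2.904] len 2.9 turn units -0.0
[0.057168   0.09123028 0.00335979]
```

It's moving freely with no resistance. I'll continue straight up.

apply_moves --plan '[[255,[0.01,0,-0.25],0],[255,[0,0,-0.25],0],[255,[0,0,-0.25],0],[255,[0,0,-0.25],0],[255,[0,0,-0.3],0],[255,[0,0,-0.3],0],[255,[0,0,-0.35],0],[255,[0,0,-0.35],0],[255,[0,0,-0.35],0],[255,[0,0,-0.25],0],[255,[0,0,-0.1],0],[255,[0,0,0],0]]'

```text
time_s: 27.72
tcp_pos: [0.464, 0.0043, 0.266]
eef_rot: [180.0, -0.0, 165.1]
contact_force: [0.3, 0.2, -0.9]
gripper_width: 0.0105
```

apply_moves --plan '[[255,[0,0,0],0],[255,[0,0,0],0],[255,[0,0,0],0],[255,[0,0,0],0]]'

```text
time_s: 28.22
tcp_pos: [0.464, 0.0043, 0.2659]
eef_rot: [-180.0, -0.0, 165.1]
contact_force: [-0.4, 0.2, -1.0]
gripper_width: 0.0108
```

Run:
```python
from h import *
from plant import viewer
plan(.4646,.0042,.262,165.1)
T=viewer.capture("top");S=viewer.capture("side")
pickle.dump(dict(top=T,side=S),open("cap6.pkl","wb"))
crop(S,215,110,190,140,"pics/g9s.png",4.2);crop(S,225,220,190,140,"pics/g9b.png",4.2);cv2.imwrite("pics/g9t.png",T["frame"])
```

```text
pose [0.464  0.0043 0.2659] [-1.7999e+02 -2.0000e-02  1.6509e+02] w 0.0108 t 28.23 F [-0.4  0.2 -1. ] q [ 25.  -1. -21.   0. -70. -40.]
shift units [-0.013  0.002  0.078] len 0.08 turn units -0.0
```

View pics/g9s.png

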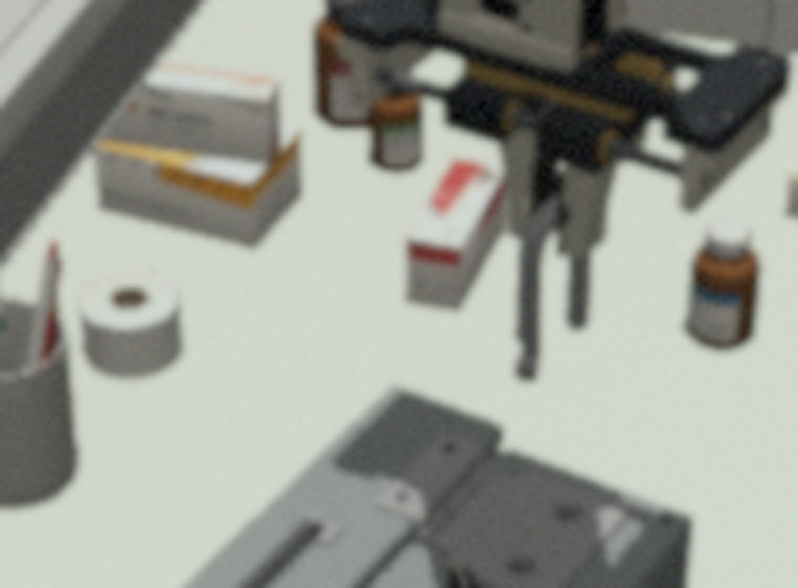

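View pics/g9b.png

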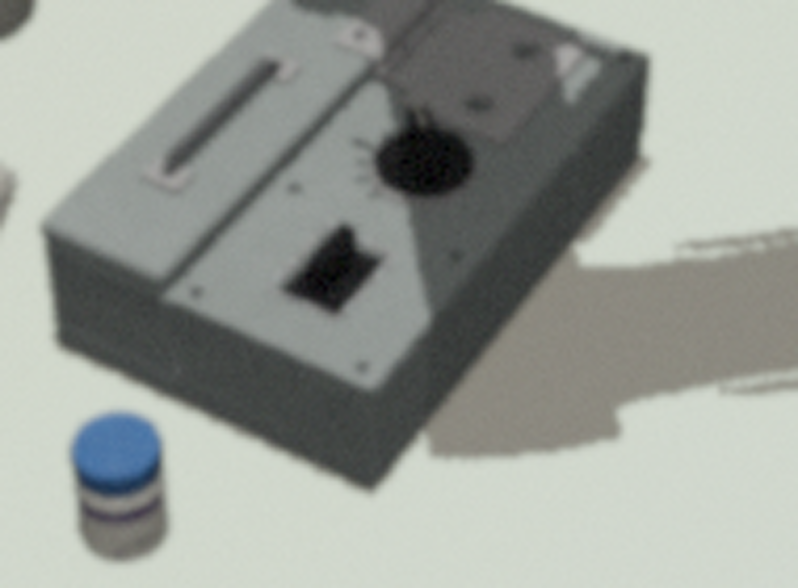

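View pics/g9t.png

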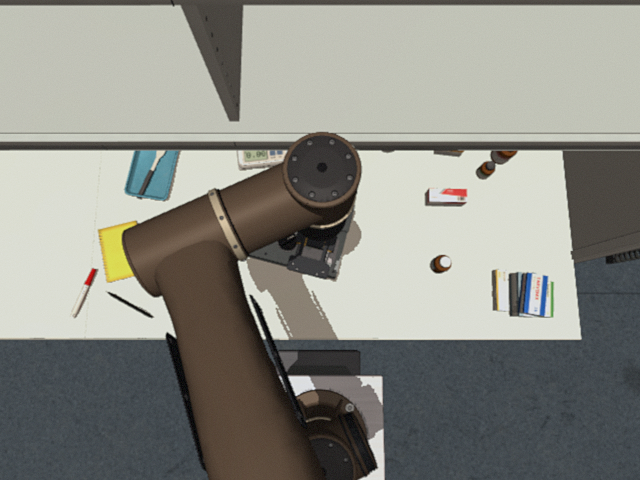

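Run:
```python
from h import *
from plant import get_state
d=pickle.load(open("cap6.pkl","rb"));d0=pickle.load(open("cap0.pkl","rb"));S=d["side"]
for z in(.178,.19,.202): print(z,proj(S,[.4704,.0285,z]).round(1))
a=d["side"]["frame"].astype(int)
def cen(f,m,b): x0,y0,x1,y1=b; ys,xs=np.nonzero(m(f.astype(int))[y0:y1,x0:x1]); return (xs.mean()+x0).round(2),(ys.mean()+y0).round(2),len(xs)
blue=lambda f:(f[...,0]-f[...,2])>60; red=lambda f:(f[...,2]-f[...,1])>60; br=lambda f:((f[...,2]-f[...,0])>25)
for n,m,v,b in(("pot",blue,"side",(235,310,275,350)),("carton",red,"top",(420,180,475,210)),("bottle",br,"top",(425,250,460,280))):
    print(n,cen(d0[v]["frame"],m,b),cen(d[v]["frame"],m,b))
# key block base top: corners in side view on z=.078 vs flush
yaw=np.radians(-14.9);R=np.array([[np.cos(yaw),-np.sin(yaw)],[np.sin(yaw),np.cos(yaw)]]);k=14
big=cv2.resize(S["frame"],None,fx=k,fy=k,interpolation=cv2.INTER_CUBIC)
for z,col in((.078,(0,0,255)),(.085,(0,255,255))):
  for A in(-.015,.015):
    for B in(-.021,.021):
      p=np.array([.5065,.165])+R@[A,B];u=proj(S,[*p,z]);cv2.circle(big,tuple(int(v) for v in (u+.5)*k-.5),3,col,-1)
cv2.imwrite("pics/kb.png",big[265*k:305*k,285*k:325*k])
s=get_state();print(s["time_s"],s["qd"].round(2),s["contact_force"])
```

```text
0.178 [339.8 208.5]
0.19 [339.9 203.8]
0.202 [340.  199.1]
pot (np.float64(252.33), np.float64(326.67), 257) (np.float64(252.3), np.float64(326.7), 258)
carton (np.float64(455.74), np.float64(191.92), 154) (np.float64(455.6), np.float64(191.95), 158)
bottle (np.float64(439.69), np.float64(264.5), 116) (np.float64(439.78), np.float64(264.66), 124)
28.325 [ 0.03 -0.05  0.12  0.    0.    0.1 ] [-0.06674849  0.94765107 -1.53747766]
```

View pics/kb.png

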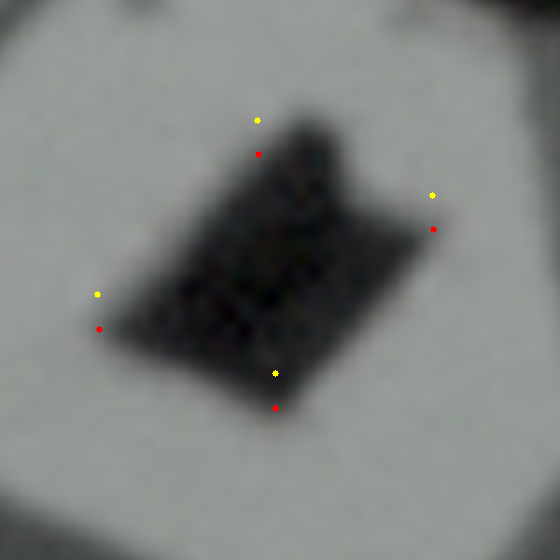

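The checks agree:
- **Key block:** its corners match the flush outline (red dots), not the 7 mm proud one (yellow dots).
- **Shackle:** the near foot at (340,199) means about 0.202 m, or 124 mm above the deck.
- **Bystanders:** the bottle, pot and carton haven't moved.

Handing the job in.

```bash
python3 -c "
from plant import close_job
print(close_job())"
```

```text
the job is handed in; nothing more can be done
None
```

The box is unlocked, and I handed the job in at about 28 s with the arm still holding the shackle up. `close_job` gives no verdict, so what follows is from my own last checks.

- **Key block:** I pressed it until it stopped hard at 34 N, with its underside at about 64 mm. In the last side picture its corners match the flush outline, not the 7 mm proud one. A sideways force of about 13 N built up in that final press.
- **Dial:** I turned it clockwise from -0.4 to 0.8 rad, feeling each click. After letting go, the pointer in the side view reads 0.8–0.9, nearest the 0.8 click. The top view of the dial was blocked by the arm, so this rests on the side view and the free lift of the shackle.
- **Shackle:** it came straight up without resistance. It is upright and still, with its feet about 124 mm above the deck and touching nothing but the gripper.
- **Bottle, pot and carton:** they are within 0.2 pixel of where they started.

No check failed. The largest disagreement was 2–3 mm in the dial's position before gripping, which I corrected by feel.

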